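Refill the bedside vitamin stand in the carrier's order

ROBOT

A 7-joint arm with a two-finger parallel gripper is mounted at the origin on the work surface. World frame = base frame: x ahead of the robot, y to its left, z up, the work surface at z = 0. Lengths are in m, angles in rad, forces in N, time in s.
With the tool pointing down it reaches from about 0.35 to 0.775 m from the base axis. Payload 3.1 kg.
Tool frame: the origin (TCP) lies midway between the tips of the shut fingers; the grasp point (between the pads) lies 19 mm behind it; z points along the fingers, y is the line along which they close (so a half turn about z gives the same grasp; the last joint's range is limited). The gripper opens to 85 mm and grips with 20 to 120 N. Pads are 22 mm wide; open, the fingers measure 114 mm over their backs; the gripper's body (76 mm by 85 mm) begins 54 mm behind the grasp point. The pads swing forward as they close: fully open they stand 13 mm farther back than shut.
Start: joints at [1.178, 0.311, 0.014, 1.512, -0.004, 1.319, -0.027], TCP at [0.189, -0.517, 0.231] pointing down, gripper open.
Joint ranges: [-2.7, 2.7], [-0.3, 1.91], [-1.27, 1.3], [0.12, 2.57], [-1.44, 4.58], [0.2, 2.03], [-3.05, 3.05]. Speed limits (rad/s): [2.79, 2.79, 3.14, 3.14, 3.14, 3.14, 3.14].

INTERFACE

Orientations are given as a rotation vector (axis times angle).
In Python, from bench import manip, cams, ticket, boxes_of gives the robot as it stands. The module is installed in compiled form; this text tells all that it offers.
- The arm moves only by the tool arm_command, never from a script. Its argument "deltas" is a list that holds one entry, the list of rows, each a list of 5 numbers: the shift along the world's x, y, z in parts of the range, where 1.0 means 0.8 m, then the turn about the world's z in a scale on which 1.0 is pi/2 rad, then the opening, from 0 (shut) to 1 (fully open). A call has 1 to 8 rows; each row is the pose to reach, as a shift and turn from the pose commanded when the call began; what a row does not reach only later rows make up. A row lasts 1/12 s, in which the tool goes at most 41.7 mm and 7.16 degrees, less where a joint would pass 70% of its speed; a pose out of reach is approached as far as the arm can. A shift or turn number past 1, either way, is cut back to 1. A call with a gripper value outside its range is refused whole. The fingers move at their own pace and stop on an object; the grip force is fixed at half the most. Time passes only in rows, so rows that repeat a pose let the fingers close. It gives the time, the measured TCP pose, the force, the opening and the grip force at its end, in the units of the state.
- manip.state(): the state, without advancing time (a new reading comes with each control period).
- cams.capture(name): name is "scene" or "side" or "wrist"; returns a dict with "color" (480x640x3 uint8, red, green, blue), "camera_matrix" (3x3 intrinsics, pixels), "dist_coeffs" ([k1, k2, p1, p2, k3] as OpenCV has them; the pictures are not rectified), "position" and "rotation" of the camera in the world. Camera axes: x right, y down, z forward; pixel columns grow to the right and rows downward; lengths in m; the calibration is good to about 2 mm. A picture is of the moment at which its call begins. There is no depth.
- ticket.close_job(): hands the job in; it is judged then, once.
Trained networks look in the newest picture that a camera, given by its name, has taken for a name from the list of things; names that differ only in an ending like _2 or _b are one class to them, and where a whole thing is asked for, a point or a joint stands for the part that bears it (a point fixed in the world has none). Each returns a list of dicts, best first, with "score" (0 to 1); they miss things now and then, are a little off and sometimes report something else, mostly with a low value. They report only what shows in the picture. A call takes as long as a camera call.
- boxes_of(camera, thing): "bbox" ([left, top, width, height] in pixels, round what is visible of it).
The state is a dict: "time": time; "q": joint angles; "dq": joint speeds; "tau": joint torques, N m; "ee_pos": TCP position; "orientation": TCP orientation; "wrist_force": force on the tool from outside, world axes, zero at the start; "ft_torque": the same for the moment, N m; "gripper_width": finger opening in m; "finger_force": force on a finger pad.
Only numpy, scipy, OpenCV 4.12 (cv2) and the standard library are available. Lean on these libraries where they do the work, as an engineer would, in place of code of your own. Each camera call takes 0.05 s, during which the arm holds its last target. There are 200 camera calls.

TASK

Move the four vitamin tubes from the white carrier into the dark wooden bedside stand, one standing upright in each compartment, in the same order as in the carrier counted from the end with the red knob: the tube next to the carrier's red knob goes next to the stand's red knob, and so on. Set each tube down rather than dropping it, and knock none over.

Things in the scene. Friction and masses are not known exactly. Their poses are not given: they have to be found in the camera images.
- tube_blue: Loose upright vitamin-tablet tube, white with a blue label band and a flat blue cap (the cap shows from above). Smooth round cylinder of 30 mm diameter, 96 mm tall, 50 to 100 g. Origin: centre of its underside, z up its axis. It starts standing in the blue cup on the carrier.
- tube_green: Loose upright vitamin-tablet tube, white with a green label band and a flat green cap (the cap shows from above). Smooth round cylinder of 30 mm diameter, 96 mm tall, 50 to 100 g. Origin: centre of its underside, z up its axis. It starts standing in the green cup on the carrier.
- tube_yellow: Loose upright vitamin-tablet tube, white with a yellow label band and a flat yellow cap (the cap shows from above). Smooth round cylinder of 30 mm diameter, 96 mm tall, 50 to 100 g. Origin: centre of its underside, z up its axis. It starts standing in the yellow cup on the carrier.
- tube_purple: Loose upright vitamin-tablet tube, white with a purple label band and a flat purple cap (the cap shows from above). Smooth round cylinder of 30 mm diameter, 96 mm tall, 50 to 100 g. Origin: centre of its underside, z up its axis. It starts standing in the purple cup on the carrier.
- cup_blue: Fixed blue collar on the white carrier, in which the blue tube stands at the start: outer diameter 46 mm, inner diameter 36 mm, 14 mm tall, open at the bottom (the tube stands on the carrier's tray). Origin: centre of its underside, on the tray's top, 10 mm above the table. The four collars stand in one row on the carrier, in an order that changes from start to start.
- cup_green: Fixed green collar on the white carrier, in which the green tube stands at the start: outer diameter 46 mm, inner diameter 36 mm, 14 mm tall, open at the bottom (the tube stands on the carrier's tray). Origin: centre of its underside, on the tray's top, 10 mm above the table. The four collars stand in one row on the carrier, in an order that changes from start to start.
- cup_yellow: Fixed yellow collar on the white carrier, in which the yellow tube stands at the start: outer diameter 46 mm, inner diameter 36 mm, 14 mm tall, open at the bottom (the tube stands on the carrier's tray). Origin: centre of its underside, on the tray's top, 10 mm above the table. The four collars stand in one row on the carrier, in an order that changes from start to start.
- cup_purple: Fixed purple collar on the white carrier, in which the purple tube stands at the start: outer diameter 46 mm, inner diameter 36 mm, 14 mm tall, open at the bottom (the tube stands on the carrier's tray). Origin: centre of its underside, on the tray's top, 10 mm above the table. The four collars stand in one row on the carrier, in an order that changes from start to start.
- carrier: Fixed white flat tray, the delivery carrier: 64 (x) by 256 (y) by 10 mm thick, the four collars in a row at y = +87, +29, -29, -87 mm, x = 0. A red end piece with a red round knob (22 mm across, top 34 mm above the table) at y = +123 mm marks its first end. Origin: on the table under the row's middle. Any yaw.
- stand: Fixed dark wooden stand, 68 (x) by 252 (y) by 28 mm tall. Four open compartments in a row at y = +87, +29, -29, -87 mm, x = 0, each 48 by 48 mm inside, 20 mm deep; floor 8 mm, wall tops 28 mm above the table. A red end piece with a red round knob (22 mm across, top 52 mm above the table) at y = +123.5 mm marks its first end. Origin: on the table under the row's middle. Any yaw. Empty at the start.

How it is judged:
At the end, for the whole second after the job is handed in: Each tube stands upright (0.12 rad) on its compartment's floor (within 12 mm of its centre in x and y, origin 4 to 13 mm up), counted from the stand's red knob as its coloured cup counts from the carrier's, released and at rest (((y of cup_blue in the frame of carrier between 0.067 and 0.107 m and y of tube_blue in the frame of stand between 0.075 and 0.099 m) or (y of cup_blue in the frame of carrier between 0.009 and 0.049 m and y of tube_blue in the frame of stand between 0.017 and 0.041 m) or (y of cup_blue in the frame of carrier between -0.049 and -0.009 m and y of tube_blue in the frame of stand between -0.041 and -0.017 m) or (y of cup_blue in the frame of carrier between -0.107 and -0.067 m and y of tube_blue in the frame of stand between -0.099 and -0.075 m)) and x of tube_blue in the frame of stand between -0.012 and 0.012 m and z of tube_blue in the frame of stand between 0.004 and 0.013 m and angle between each of tube_blue, tube_green, tube_yellow, tube_purple's own z axis and vertical below 0.12 rad and linear speed of each of tube_blue, tube_green, tube_yellow, tube_purple below 0.02 m/s and angular speed of each of tube_blue, tube_green, tube_yellow, tube_purple below 0.2 rad/s and contact force between each of tube_blue, tube_green, tube_yellow, tube_purple and the fingers below 0.1 N and ((y of cup_green in the frame of carrier between 0.067 and 0.107 m and y of tube_green in the frame of stand between 0.075 and 0.099 m) or (y of cup_green in the frame of carrier between 0.009 and 0.049 m and y of tube_green in the frame of stand between 0.017 and 0.041 m) or (y of cup_green in the frame of carrier between -0.049 and -0.009 m and y of tube_green in the frame of stand between -0.041 and -0.017 m) or (y of cup_green in the frame of carrier between -0.107 and -0.067 m and y of tube_green in the frame of stand between -0.099 and -0.075 m)) and x of tube_green in the frame of stand between -0.012 and 0.012 m and z of tube_green in the frame of stand between 0.004 and 0.013 m and ((y of cup_yellow in the frame of carrier between 0.067 and 0.107 m and y of tube_yellow in the frame of stand between 0.075 and 0.099 m) or (y of cup_yellow in the frame of carrier between 0.009 and 0.049 m and y of tube_yellow in the frame of stand between 0.017 and 0.041 m) or (y of cup_yellow in the frame of carrier between -0.049 and -0.009 m and y of tube_yellow in the frame of stand between -0.041 and -0.017 m) or (y of cup_yellow in the frame of carrier between -0.107 and -0.067 m and y of tube_yellow in the frame of stand between -0.099 and -0.075 m)) and x of tube_yellow in the frame of stand between -0.012 and 0.012 m and z of tube_yellow in the frame of stand between 0.004 and 0.013 m and ((y of cup_purple in the frame of carrier between 0.067 and 0.107 m and y of tube_purple in the frame of stand between 0.075 and 0.099 m) or (y of cup_purple in the frame of carrier between 0.009 and 0.049 m and y of tube_purple in the frame of stand between 0.017 and 0.041 m) or (y of cup_purple in the frame of carrier between -0.049 and -0.009 m and y of tube_purple in the frame of stand between -0.041 and -0.017 m) or (y of cup_purple in the frame of carrier between -0.107 and -0.067 m and y of tube_purple in the frame of stand between -0.099 and -0.075 m)) and x of tube_purple in the frame of stand between -0.012 and 0.012 m and z of tube_purple in the frame of stand between 0.004 and 0.013 m); the robot touches nothing.
It fails at once if a tube is knocked over (leans more than 0.8 rad) (angle between any of tube_blue, tube_green, tube_yellow, tube_purple's own z axis and vertical above 0.8 rad).
It fails at once if a tube is dropped or thrown (out of the fingers it moves faster than 0.7 m/s, a free fall of about 25 mm) ((linear speed of tube_blue above 0.7 m/s and contact force between tube_blue and the fingers below 0.05 N) or (linear speed of tube_green above 0.7 m/s and contact force between tube_green and the fingers below 0.05 N) or (linear speed of tube_yellow above 0.7 m/s and contact force between tube_yellow and the fingers below 0.05 N) or (linear speed of tube_purple above 0.7 m/s and contact force between tube_purple and the fingers below 0.05 N)).
It also fails if it takes over 112 s, if anything falls off the work surface, if the arm or the gripper's body presses on something with over 40 N, if the wrist force passes 120 N, or if a joint passes its speed limit or range.

## Working session

There is one attempt and no reset: what is moved stays moved. The work goes in short steps, Python scripts to look and compute and a tool call to move; the robot and the scene stay as the last step left them, time stands still between calls to the robot, and variables do not carry over. Pictures are saved under pics/ and viewed, at most 14 in all, crops included, and the job is handed in when it is done.

Besides the shell and the picture viewer there is one more tool, called after ">>>" as a command line: name --argument value ..., lists and objects as JSON in quotes. arm_command: Moves the arm, as the interface text tells. Its arguments: {"type":"object","properties":{"deltas":{"type":"array"}},"required":["deltas"]}

```bash
mkdir -p pics
python3 - <<'E'
from bench import manip,cams,boxes_of
import cv2
s=manip.state();print(s['time'],s['ee_pos'],s['orientation'],s['gripper_width'])
for n in ['scene','side']:
    c=cams.capture(n);cv2.imwrite(f'pics/{n}0.png',c['color'][:,:,::-1]);print(n,c['position'],c['rotation'],c['camera_matrix'],c['dist_coeffs'])
    for t in ['tube_blue','tube_green','tube_yellow','tube_purple','carrier','stand']:
        print(t,[(b['bbox'],round(b['score'],2)) for b in boxes_of(n,t)[:2]])
E
```

```text
0.0 [ 0.18876014 -0.51581683  0.23021382] [-3.09111098e+00 -5.47976956e-01  8.10836580e-04] 0.08533546955520961
scene [0.8253139  0.32137303 0.7627217 ] [-1.01472884 -2.65107937  0.78124315] [[510.79805674   0.         313.99346989]
 [  0.         510.79805674 237.04593222]
 [  0.           0.           1.        ]] [-0.11388385  0.          0.          0.          0.        ]
tube_blue [([198.2, 161.1, 20.2, 43.5], 0.82), ([161.9, 147.0, 129.9, 93.0], 0.23)]
tube_green [([168.7, 178.0, 20.9, 48.2], 0.88)]
tube_yellow [([223.2, 141.9, 25.3, 43.1], 0.96)]
tube_purple []
carrier [([163.8, 146.7, 127.7, 92.9], 0.65)]
stand [([334.8, 269.0, 113.0, 166.5], 0.56)]
side [ 0.45946455 -0.52613502  0.68885558] [-2.4629673   0.18631926 -0.07798753] [[518.97376931   0.         321.630387  ]
 [  0.         518.97376931 235.05491509]
 [  0.           0.           1.        ]] [0.02695782 0.         0.         0.         0.        ]
tube_blue [([365.8, 320.8, 26.2, 51.3], 0.95)]
tube_green [([404.1, 314.8, 34.4, 49.5], 0.63)]
tube_yellow [([325.8, 326.3, 22.9, 52.3], 0.76)]
tube_purple [([279.2, 334.1, 24.4, 50.1], 0.76)]
carrier [([256.3, 343.5, 187.3, 60.3], 0.77), ([366.7, 321.9, 26.9, 49.4], 0.73)]
stand [([276.5, 108.4, 65.8, 110.6], 0.72)]
```

View pics/scene0.png

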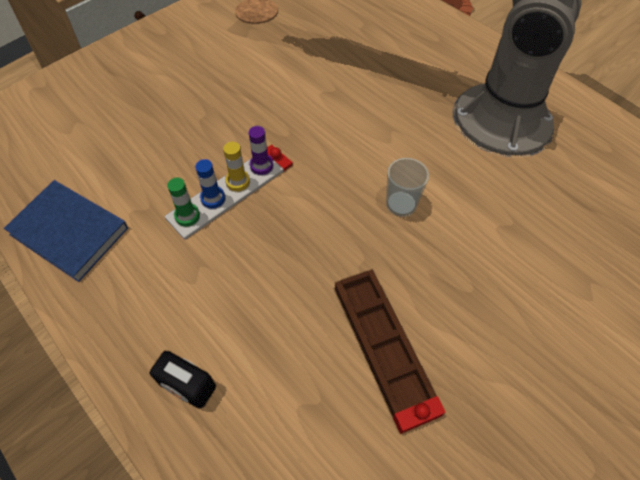

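View pics/side0.png

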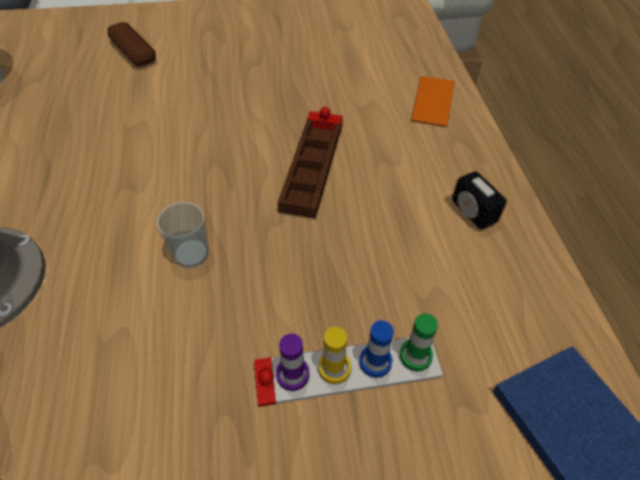

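```bash
cat > h.py <<'E'
import numpy as np,cv2
from scipy.optimize import minimize
from scipy.spatial.transform import Rotation as R
def proj(c,P):
    Rm=R.from_rotvec(c['rotation']) if np.size(c['rotation'])==3 else R.from_matrix(c['rotation'])
    r=Rm.inv(); t=-r.apply(c['position'])
    return cv2.projectPoints(np.float64(P).reshape(-1,1,3),r.as_rotvec(),t,c['camera_matrix'],np.array(c['dist_coeffs']))[0].reshape(-1,2)
def iou(c,P,m):
    h=cv2.convexHull(proj(c,P).astype(np.float32))
    q=np.zeros((480,640),np.uint8);cv2.fillConvexPoly(q,np.round(h*16).astype(np.int32),255,cv2.LINE_AA,4)
    q=q/255.;return np.minimum(q,m).sum()/np.maximum(q,m).sum()
def cyl(x,y,z0,z1,r=.015):
    a=np.linspace(0,2*np.pi,24,endpoint=False)
    return np.array([[x+r*np.cos(t),y+r*np.sin(t),z] for z in(z0,z1) for t in a])
def box(x,y,w,y0,y1,h,hx=.034):
    c,s=np.cos(w),np.sin(w)
    return np.array([[x+c*a-s*b,y+s*a+c*b,z] for a in(-hx,hx) for b in(y0,y1) for z in(0,h)])
def largest(m,roi):
    q=np.zeros_like(m);l,t,r,b=roi;q[t:b,l:r]=m[t:b,l:r]
    n,L,S,_=cv2.connectedComponentsWithStats(q.astype(np.uint8));return (L==1+np.argmax(S[1:,4])).astype(float)
def ground(c,uv,z):
    p=cv2.undistortPoints(np.float64(uv).reshape(1,1,2),c['camera_matrix'],np.array(c['dist_coeffs'])).ravel()
    Rm=R.from_rotvec(c['rotation']) if np.size(c['rotation'])==3 else R.from_matrix(c['rotation'])
    d=Rm.apply([*p,1]);return (c['position']+d*(z-c['position'][2])/d[2])[:2]
def fit(f,x0,d):
    s=np.vstack([x0]+[np.array(x0)+np.eye(len(x0))[i]*d[i] for i in range(len(x0))])
    return minimize(f,x0,method='Nelder-Mead',options=dict(initial_simplex=s,xatol=1e-5,fatol=1e-6,maxiter=3000))
E
cat > m.py <<'E'
from bench import cams
from h import *
C=[cams.capture(n) for n in('scene','side')]
H=[cv2.cvtColor(c['color'],cv2.COLOR_RGB2HSV).astype(int) for c in C]
for c in C: print(ground(c,(257,132) if c is C[0] else (291,341),.106))
hue={'purple':(125,160),'yellow':(22,34),'blue':(105,122),'green':(45,85)}
tops={'purple':[(245,122,272,147),(276,330,308,354)],'yellow':[(220,138,248,162),(320,324,350,348)],'blue':[(192,156,220,180),(366,318,396,342)],'green':[(164,174,192,199),(408,310,440,334)]}
T={}
for k,(a,b) in hue.items():
    M=[largest((h[...,0]>=a)&(h[...,0]<=b)&(h[...,1]>110)&(h[...,2]>50),r) for h,r in zip(H,tops[k])]
    g=ground(C[1],np.array(tops[k][1]).reshape(2,2).mean(0),.1)
    f=fit(lambda p:-sum(iou(c,cyl(p[0],p[1],p[2],.106),m) for c,m in zip(C,M)),[*g,.085],[.01,.01,.01])
    T[k]=f.x[:2];print(k,f.x.round(4),-f.fun/2,[m.sum() for m in M])
P=np.array([T[k] for k in hue]);d=(P[0]-P[3]);print('spacing',np.linalg.norm(np.diff(P,axis=0),axis=1),'yaw',np.arctan2(-d[0],d[1]))
Ms=[]
for h,r in zip(H,[(330,262,450,436),(272,104,348,222)]):
    red=((h[...,0]<8)|(h[...,0]>172))&(h[...,1]>180)&(h[...,2]>90)
    dark=(h[...,2]<105)
    q=largest(cv2.morphologyEx((red|dark).astype(np.uint8),cv2.MORPH_CLOSE,np.ones((3,3))),r);Ms.append(q)
g1,g0=ground(C[0],(419,410),.03),ground(C[0],(355,278),.028);d=g1-g0;w=np.arctan2(-d[0],d[1]);m=(g0+g1)/2
for full in (0,1):
    f=fit(lambda p:-sum(iou(c,box(p[0],p[1],p[2],-.126,p[3],.028),q) for c,q in zip(C,Ms)),[*m,w,.13],[.01,.01,.05,.01])
print('stand',f.x.round(4),-f.fun/2)
x,y,w,_=f.x
for k,v in zip(hue,(.087,.029,-.029,-.087)): print(k,np.round([x-np.sin(w)*v,y+np.cos(w)*v],4))
kn=[x-np.sin(w)*.1235,y+np.cos(w)*.1235,.052]
for n,c,q in zip('ab',C,Ms):
    im=c['color'][:,:,::-1].copy();im[(cv2.dilate(q,None)-q)>0]=(0,255,0)
    for v in (.087,.029,-.029,-.087): 
        for a,b in((-.024,-.024),(.024,-.024),(.024,.024),(-.024,.024)):
            u=proj(c,[x+np.cos(w)*a-np.sin(w)*(b+v),y+np.sin(w)*a+np.cos(w)*(b+v),.028])[0];cv2.circle(im,tuple(int(i) for i in u),1,(255,255,0),-1)
    u=proj(c,kn)[0];cv2.circle(im,tuple(int(i) for i in u),2,(255,255,255),-1)
    for k in T:
        u=proj(c,[*T[k],.106])[0];cv2.circle(im,tuple(int(i) for i in u),1,(255,255,255),-1)
        for e in proj(c,cyl(*T[k],.01,.106)): cv2.circle(im,tuple(int(i) for i in e),0,(255,255,255),-1)
    cv2.imwrite(f'pics/{n}.png',im)
a=cv2.imread('pics/a.png');b=cv2.imread('pics/b.png')
def cr(i,l,t,r,bt): return cv2.resize(i[t:bt,l:r],(400,300))
cv2.imwrite('pics/fit.png',np.vstack([np.hstack([cr(a,150,110,310,240),cr(b,240,300,450,420)]),np.hstack([cr(a,300,260,490,440),cr(b,250,95,370,225)])]))
E
python3 m.py
```

```text
[ 0.4733953  -0.22829196]
[ 0.47315503 -0.22730373]
purple [ 0.4742 -0.2281  0.0974] 0.7613889948387507 [np.float64(219.0), np.float64(388.0)]
yellow [ 0.5295 -0.2275  0.0954] 0.8179427796091434 [np.float64(256.0), np.float64(440.0)]
blue [ 0.5891 -0.2265  0.0967] 0.7662675389784422 [np.float64(244.0), np.float64(401.0)]
green [ 0.6466 -0.2251  0.0973] 0.7890126237010457 [np.float64(260.0), np.float64(401.0)]
spacing [0.05530499 0.05960693 0.0575169 ] yaw 1.5883522195656514
stand [ 0.5588  0.1843 -0.36    0.1247] 0.9488375152910773
purple [0.5894 0.2657]
yellow [0.569  0.2114]
blue [0.5485 0.1572]
green [0.5281 0.1029]
```

View pics/fit.png

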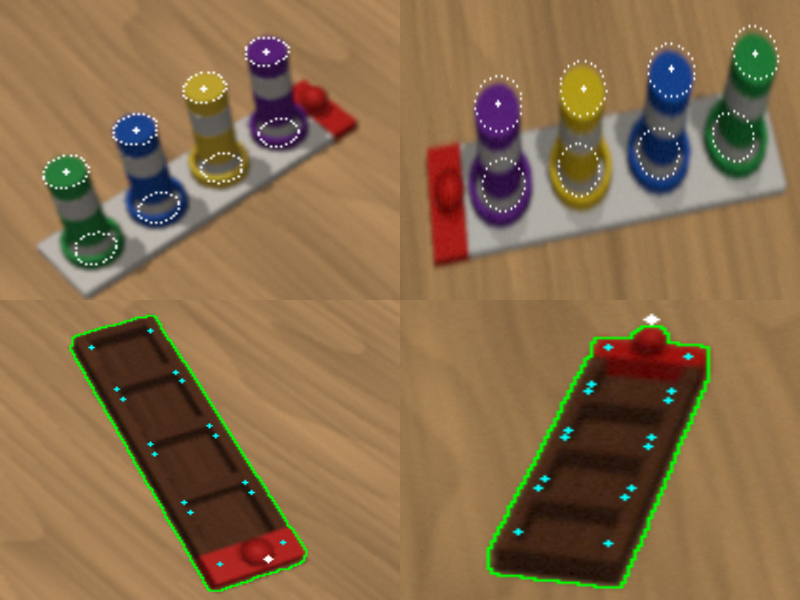

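```bash
cat > m2.py <<'E'
from bench import cams
from h import *
C=[cams.capture(n) for n in('scene','side')]
H=[cv2.cvtColor(c['color'],cv2.COLOR_RGB2HSV).astype(int) for c in C]
Ms=[]
for h,r in zip(H,[(330,262,450,436),(272,104,348,222)]):
    red=((h[...,0]<8)|(h[...,0]>172))&(h[...,1]>180)&(h[...,2]>90)
    Ms.append(largest(cv2.morphologyEx((red|(h[...,2]<105)).astype(np.uint8),cv2.MORPH_CLOSE,np.ones((3,3))),r))
def ren(c,p):
    q=np.zeros((480,640),np.uint8);x,y,w=p[:3]
    for P in (box(x,y,w,-.116,.136,.028),cyl(x-np.sin(w)*.1235,y+np.cos(w)*.1235,.028,.052,.011)[:,:]):
        cv2.fillConvexPoly(q,np.round(cv2.convexHull(proj(c,P).astype(np.float32))*16).astype(np.int32),255,cv2.LINE_AA,4)
    return q/255.
def cost(p,idx):
    return -sum(np.minimum(ren(C[i],p),Ms[i]).sum()/np.maximum(ren(C[i],p),Ms[i]).sum() for i in idx)/len(idx)
for idx in ((0,),(1,),(0,1)):
    f=fit(lambda p:cost(p,idx),[.5623,.175,-.36],[.01,.01,.05]);print(idx,f.x.round(4),-f.fun)
x,y,w=f.x
for k,v in zip('pybg',(.087,.029,-.029,-.087)): print(k,np.round([x-np.sin(w)*v,y+np.cos(w)*v],4))
out=[]
for c,(l,t) in zip(C,[(320,255),(250,90)]):
    im=cv2.resize(c['color'][t:t+180,l:l+130,::-1],None,fx=3,fy=3,interpolation=cv2.INTER_CUBIC)
    for v in (.087,.029,-.029,-.087):
        q=[[x+np.cos(w)*a-np.sin(w)*(b+v),y+np.sin(w)*a+np.cos(w)*(b+v),.028] for a,b in((-.024,-.024),(.024,-.024),(.024,.024),(-.024,.024))]
        cv2.polylines(im,[np.int32((proj(c,q)-(l,t)+.5)*3)],True,(255,255,0),1)
    out.append(im)
cv2.imwrite('pics/fit2.png',np.hstack(out))
E
python3 m2.py
```

```text
(0,) [ 0.555   0.1744 -0.3631] 0.9565426740921631
(1,) [ 0.5543  0.174  -0.3532] 0.9378543410284588
(0, 1) [ 0.5548  0.1741 -0.3601] 0.9464452778304444
p [0.5855 0.2555]
y [0.565  0.2012]
b [0.5446 0.1469]
g [0.5242 0.0926]
```

View pics/fit2.png

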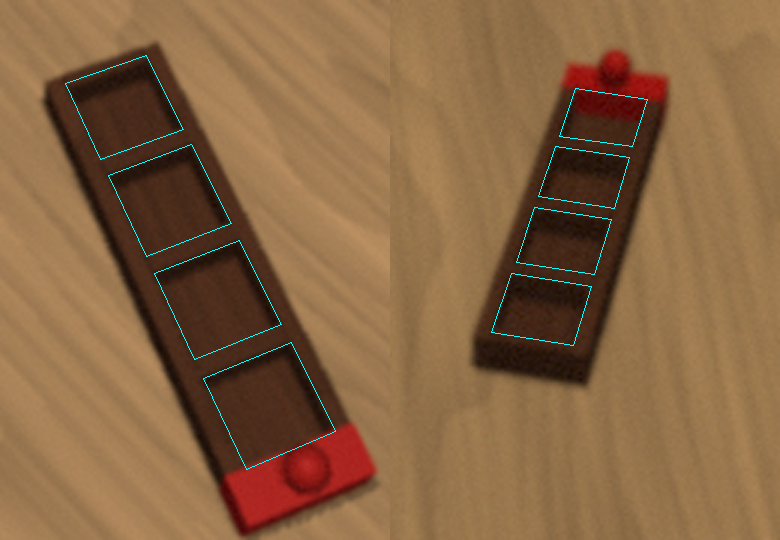

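Careful with the scale: shifts go in shares of 0.8 m and turns go in shares of pi/2 rad. That gives: 0.276 m / 0.8 = 0.345, 0.274 m / 0.8 = 0.3425, -0.334 rad / 1.5708 = -0.2126.

>>> arm_command --deltas '[[[0.045,0.045,0,-0.0286,1],[0.09,0.09,0,-0.0573,1],[0.1338,0.135,0,-0.0828,1],[0.1775,0.18,0,-0.1082,1],[0.2225,0.225,0,-0.1337,1],[0.2663,0.27,0,-0.1592,1],[0.3113,0.315,0,-0.1846,1],[0.3425,0.345,0,-0.2126,1]]]'

```text
time: 1.57
ee_pos: [0.4246, -0.278, 0.2317]
orientation: [3.141, 0.023, 0.001]
wrist_force: [0.2, -1.1, -0.3]
gripper_width: 0.0855
finger_force: 0.0
```

Run:
```python
from bench import cams,manip
from h import *
s=manip.state();print(s['time'],s['ee_pos'],s['orientation'],s['q'].round(2) if hasattr(s['q'],'round') else s['q'])
c=cams.capture('wrist');im=c['color'][:,:,::-1].copy()
for x,y in((.4729,-.2283),(.5309,-.2273),(.5888,-.2263),(.6468,-.2253)):
    for e in proj(c,cyl(x,y,.106,.106)): cv2.circle(im,tuple(int(i) for i in e),1,(255,255,255),-1)
cv2.imwrite('pics/w1.png',im)
```

```text
1.5667 [ 0.4246472  -0.27804909  0.23166816] [3.14091768e+00 2.29136756e-02 8.30859144e-04] [ 0.68  0.23 -0.16  1.62  0.04  1.29 -1.04]
```

View pics/w1.png

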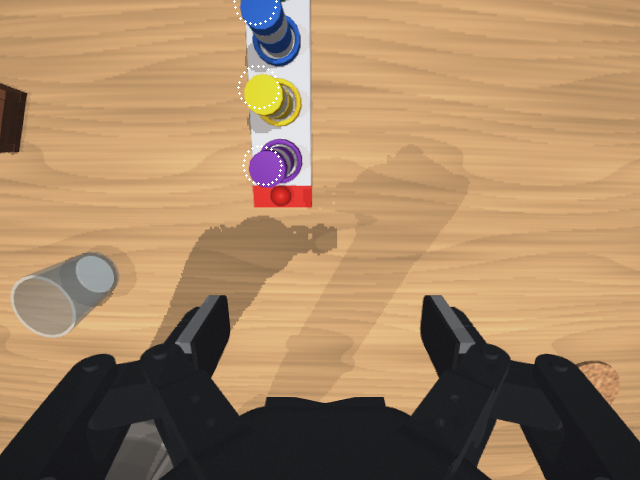

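Converted, 0.01 m / 0.8 = 0.0125, 0.008 m / 0.8 = 0.01.

>>> arm_command --deltas '[[[0.01,0.0125,0,0,1],[0.01,0.0125,0,0,1],[0.01,0.0125,0,0,1],[0.01,0.0125,0,0,1],[0.01,0.0125,0,0,1]]]'

```text
time: 2.03
ee_pos: [0.4304, -0.2714, 0.2313]
orientation: [3.141, 0.021, -0.001]
wrist_force: [-0.2, -0.0, -0.3]
gripper_width: 0.0854
finger_force: 0.0
```

Run:
```python
from bench import cams,manip
from h import *
s=manip.state();print(s['time'],s['ee_pos'],s['orientation'])
c=cams.capture('wrist');H=cv2.cvtColor(c['color'],cv2.COLOR_RGB2HSV).astype(int)
cv2.imwrite('pics/w2.png',c['color'][:,:,::-1])
im=c['color'][:,:,::-1].copy()
hue={'purple':(125,160),'yellow':(22,34),'blue':(105,122),'green':(45,85)}
for k,p in zip(hue,((.4729,-.2283),(.5309,-.2273),(.5888,-.2263),(.6468,-.2253))):
    u=proj(c,[*p,.106])[0];print(k,u.round(1))
    for e in proj(c,cyl(*p,.106,.106)): cv2.circle(im,tuple(int(i) for i in e),1,(255,255,255),-1)
cv2.imwrite('pics/w2.png',im)
print(ground(c,(320,240),.106),ground(c,(420,240),.106),ground(c,(320,140),.106))
```

```text
2.0333 [ 0.43036762 -0.27138909  0.23129597] [ 3.14080249e+00  2.14787663e-02 -9.14535815e-04]
purple [271.1 173. ]
yellow [267.6  95.5]
blue [264.2  10.1]
green [261.2 -81.4]
[ 0.41735636 -0.26779569] [ 0.41852189 -0.35256986] [ 0.49880387 -0.26697664]
```

View pics/w2.png

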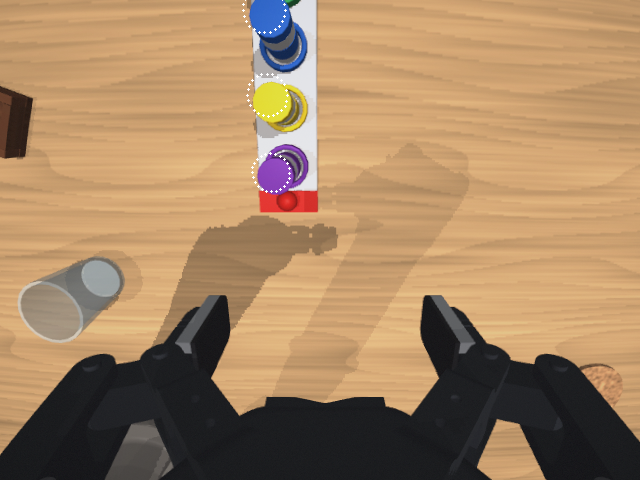

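>>> arm_command --deltas '[[[0.0275,0.0275,0,0,1],[0.0525,0.0531,0,0,1],[0.0525,0.0531,0,0,1],[0.0525,0.0531,-0.05,0,1],[0.0525,0.0531,-0.1,0,1],[0.0525,0.0531,-0.15,0,1],[0.0525,0.0531,-0.2,0,1],[0.0525,0.0531,-0.2188,0,1]]]'

```text
time: 2.75
ee_pos: [0.4686, -0.2265, 0.0509]
orientation: [-3.138, -0.024, 0.015]
wrist_force: [-1.3, 0.6, -0.7]
gripper_width: 0.0848
finger_force: 0.0
```

>>> arm_command --deltas '[[[0,0,0,0,0],[0,0,0,0,0],[0,0,0,0,0],[0,0,0,0,0],[0,0,0,0,0],[0,0,0,0,0]]]'

```text
time: 3.25
ee_pos: [0.4752, -0.2281, 0.0583]
orientation: [3.139, 0.026, 0.006]
wrist_force: [0.6, -0.3, 4.2]
gripper_width: 0.0289
finger_force: 59.2
```

Converted, 0.14 m / 0.8 = 0.175, 0.13 m / 0.8 = 0.1625, 0.13 rad / 1.5708 = 0.0828.

>>> arm_command --deltas '[[[0,0,0.0375,0,0],[0,0,0.0813,0,0],[0,0,0.125,0,0],[0,0,0.1625,0,0],[0.005,0.025,0.175,0.0318,0],[0.0138,0.0625,0.175,0.0828,0],[0.0238,0.1063,0.175,0.1401,0],[0.0338,0.15,0.175,0.1974,0]]]'

```text
time: 3.92
ee_pos: [0.5006, -0.1059, 0.1968]
orientation: [3.098, 0.516, 0.002]
wrist_force: [0.6, 1.3, -0.6]
gripper_width: 0.0282
finger_force: 60.9
```

Converted, 0.275 m / 0.8 = 0.3438, 0.245 m / 0.8 = 0.3063, 0.71 rad / 1.5708 = 0.452.

>>> arm_command --deltas '[[[0.01,0.0438,0,0.0573,0],[0.02,0.0875,0,0.1146,0],[0.03,0.1313,0,0.1719,0],[0.04,0.175,0,0.2292,0],[0.05,0.2188,0,0.2865,0],[0.06,0.2625,0,0.3438,0],[0.07,0.3063,0,0.4011,0],[0.0788,0.3438,0,0.452,0]]]'

```text
time: 4.58
ee_pos: [0.5629, 0.1714, 0.1964]
orientation: [-2.722, -1.566, -0.001]
wrist_force: [0.6, 0.1, -0.9]
gripper_width: 0.0286
finger_force: 60.9
```

Converted, 0.084 m / 0.8 = 0.105, 0.0226 m / 0.8 = 0.0283, 0.167 rad / 1.5708 = 0.1063.

>>> arm_command --deltas '[[[0.0113,0.0425,0,0.0573,0],[0.0213,0.0813,0,0.1019,0],[0.0283,0.105,0,0.1063,0],[0.0283,0.105,0,0.1063,0],[0.0283,0.105,0,0.1063,0],[0.0283,0.105,0,0.1063,0]]]'

```text
time: 5.08
ee_pos: [0.586, 0.2508, 0.1959]
orientation: [2.589, 1.778, -0.002]
wrist_force: [1.3, 0.2, -0.9]
gripper_width: 0.0287
finger_force: 60.9
```

```bash
cat > look.py <<'E'
import sys
from bench import cams,manip
from h import *
s=manip.state();print(s['time'],s['ee_pos'].round(4),s['orientation'])
x,y,w=.5548,.1741,-.3601
out=[]
for n,(l,t,W,Hh) in zip(('scene','side'),((300,200,190,240),(230,60,190,240))):
    c=cams.capture(n);im=cv2.resize(c['color'][t:t+Hh,l:l+W,::-1],None,fx=2.1,fy=2.1,interpolation=cv2.INTER_CUBIC)
    for v in (.087,.029,-.029,-.087):
        q=[[x+np.cos(w)*a-np.sin(w)*(b+v),y+np.sin(w)*a+np.cos(w)*(b+v),.028] for a,b in((-.024,-.024),(.024,-.024),(.024,.024),(-.024,.024))]
        cv2.polylines(im,[np.int32((proj(c,q)-(l,t)+.5)*2.1)],True,(255,255,0),1)
        for z in (.008,.104):
            cv2.polylines(im,[np.int32((proj(c,cyl(x-np.sin(w)*v,y+np.cos(w)*v,z,z)[:24])-(l,t)+.5)*2.1)],True,(255,255,255),1)
    out.append(im)
cv2.imwrite(f'pics/{sys.argv[1]}.png',np.hstack(out))
E
python3 look.py l1
```

```text
5.0833 [0.586  0.2508 0.1959] [ 2.58867899e+00  1.77762883e+00 -2.28227147e-03]
```

View pics/l1.png

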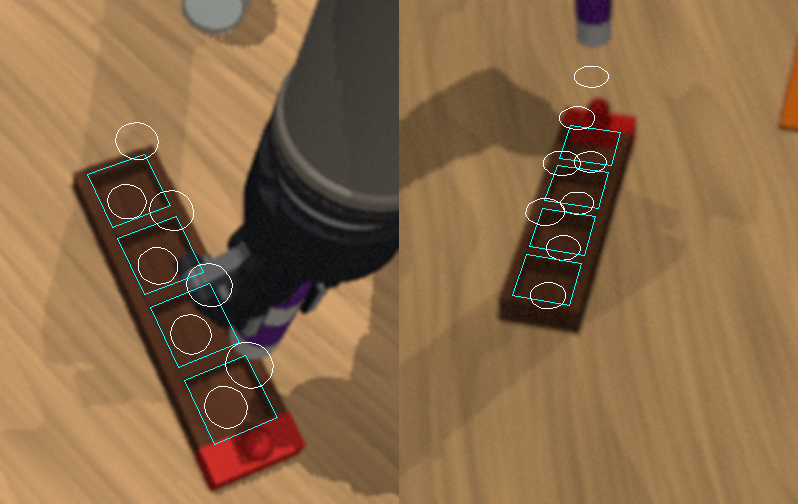

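Converted, -0.135 m / 0.8 = -0.1688, -0.133 m / 0.8 = -0.1663.

>>> arm_command --deltas '[[[0,0.005,-0.0375,0,0],[0,0.005,-0.075,0,0],[0,0.005,-0.1125,0,0],[0,0.005,-0.1438,0,0],[0,0.005,-0.16,0,0],[0,0.005,-0.1663,0,0],[0,0.005,-0.1688,0,0],[0,0.005,-0.1688,0,0]]]'

```text
time: 5.85
ee_pos: [0.5871, 0.2559, 0.0625]
orientation: [2.59, 1.778, 0.003]
wrist_force: [-0.0, 0.1, -0.4]
gripper_width: 0.0287
finger_force: 60.9
```

Converted, -0.004 m / 0.8 = -0.005, -0.003 m / 0.8 = -0.0038.

>>> arm_command --deltas '[[[0,0,-0.0013,0,0],[0,0,-0.0025,0,0],[0,0,-0.0038,0,0],[0,0,-0.005,0,0],[0,0,-0.005,0,0]]]'

```text
time: 6.27
ee_pos: [0.5862, 0.2559, 0.0575]
orientation: [2.589, 1.779, 0.0]
wrist_force: [0.3, -0.1, -1.2]
gripper_width: 0.0289
finger_force: 60.9
```

>>> arm_command --deltas '[[[0,0,-0.0013,0,0],[0,0,-0.0013,0,0],[0,0,-0.0025,0,0],[0,0,-0.0025,0,0]]]'

```text
time: 6.6
ee_pos: [0.5865, 0.2562, 0.0566]
orientation: [2.589, 1.779, 0.001]
wrist_force: [-0.2, -1.2, 5.6]
gripper_width: 0.0291
finger_force: 61.6
```

>>> arm_command --deltas '[[[0,0,0,0,0.5],[0,0,0,0,0.7],[0,0,0,0,1],[0,0,0,0,1],[0,0,0,0,1],[0,0,0.0375,0,1],[0,0,0.0875,0,1],[0,0,0.1375,0,1]]]'

```text
time: 7.27
ee_pos: [0.5851, 0.2551, 0.165]
orientation: [-2.589, -1.779, 0.006]
wrist_force: [1.2, 0.2, -0.4]
gripper_width: 0.0855
finger_force: 0.0
```

Converted, -0.265 m / 0.8 = -0.3313, -0.006 m / 0.8 = -0.0075, -0.76 rad / 1.5708 = -0.4838.

>>> arm_command --deltas '[[[-0.0025,-0.025,0.0313,-0.0382,1],[-0.0075,-0.0688,0.0375,-0.1019,1],[-0.0125,-0.1125,0.0375,-0.1655,1],[-0.0175,-0.1563,0.0375,-0.2292,1],[-0.0225,-0.2,0.0375,-0.2928,1],[-0.0275,-0.2438,0.0375,-0.3565,1],[-0.0325,-0.2875,0.0375,-0.4202,1],[-0.0375,-0.3313,0.0375,-0.4838,1]]]'

```text
time: 7.93
ee_pos: [0.5557, -0.0108, 0.1954]
orientation: [3.066, 0.684, 0.0]
wrist_force: [0.4, -1.3, -0.8]
gripper_width: 0.0857
finger_force: 0.0
```

Converted, -0.22 m / 0.8 = -0.275, -0.205 m / 0.8 = -0.2563, -0.43 rad / 1.5708 = -0.2737.

>>> arm_command --deltas '[[[-0.005,-0.0438,0,-0.0573,1],[-0.01,-0.0875,0,-0.1146,1],[-0.0163,-0.1313,0,-0.1719,1],[-0.0213,-0.175,0,-0.2292,1],[-0.0263,-0.2188,0,-0.2674,1],[-0.0313,-0.2563,0,-0.2737,1],[-0.0344,-0.275,0,-0.2737,1],[-0.0344,-0.275,0,-0.2737,1]]]'

```text
time: 8.6
ee_pos: [0.5266, -0.2358, 0.1949]
orientation: [3.138, 0.007, -0.003]
wrist_force: [0.5, -1.0, -0.5]
gripper_width: 0.0854
finger_force: 0.0
```

```bash
cat > wl.py <<'E'
import sys
from bench import cams,manip
from h import *
cs=[cams.capture('side')]
x,y,w=.5548,.1741,-.3601
s=manip.state();print(s['time'],s['ee_pos'].round(4),s['orientation'])
c=cs[0];im=c['color'][:,:,::-1].copy()
for v in (.087,.029,-.029,-.087):
    for z in(.008,.104): cv2.polylines(im,[np.int32(proj(c,cyl(x-np.sin(w)*v,y+np.cos(w)*v,z,z)[:24])+.5)],True,(255,255,255),1)
c=cams.capture('wrist');im2=c['color'][:,:,::-1].copy()
cv2.polylines(im2,[np.int32(proj(c,cyl(float(sys.argv[2]),float(sys.argv[3]),.106,.106)[:24])+.5)],True,(255,255,255),1)
cv2.imwrite(f'pics/{sys.argv[1]}.png',np.hstack([cv2.resize(im[70:310,200:480],(350,300),interpolation=cv2.INTER_CUBIC),cv2.resize(im2,(400,300))]))
E
python3 wl.py l2 .529 -.229
```

```text
8.65 [ 0.5276 -0.232   0.1949] [ 3.14072735e+00  1.35989110e-02 -1.30558365e-03]
```

View pics/l2.png

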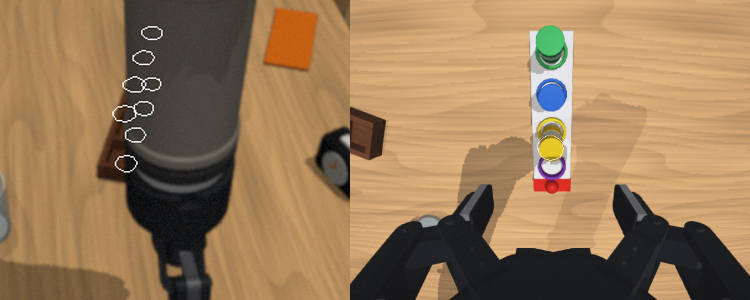

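Converted, -0.137 m / 0.8 = -0.1713, 0.001 m / 0.8 = 0.0013.

>>> arm_command --deltas '[[[0.0013,0.0025,0,0,1],[0.0013,0.0025,-0.0375,0,1],[0.0013,0.0025,-0.0813,0,1],[0.0013,0.0025,-0.125,0,1],[0.0013,0.0025,-0.1563,0,1],[0.0013,0.0025,-0.1713,0,1],[0.0013,0.0025,-0.1713,0,1],[0.0013,0.0025,-0.1713,0,1]]]'

```text
time: 9.37
ee_pos: [0.5306, -0.2258, 0.0589]
orientation: [-3.141, -0.025, -0.001]
wrist_force: [0.9, 0.3, 1.3]
gripper_width: 0.0854
finger_force: 0.0
```

>>> arm_command --deltas '[[[0,0,0,0,0],[0,0,0,0,0],[0,0,0,0,0],[0,0,0,0,0],[0,0,0,0,0],[0,0,0,0,0]]]'

```text
time: 9.87
ee_pos: [0.5303, -0.2275, 0.0592]
orientation: [3.141, 0.021, 0.002]
wrist_force: [0.4, 0.3, 2.4]
gripper_width: 0.0285
finger_force: 58.9
```

Converted, 0.14 m / 0.8 = 0.175, 0.002 m / 0.8 = 0.0025, 0.15 rad / 1.5708 = 0.0955.

>>> arm_command --deltas '[[[0,0,0.0375,0,0],[0,0,0.0813,0,0],[0,0,0.125,0,0],[0,0,0.1625,0,0],[0.0025,0.025,0.175,0.0382,0],[0.0063,0.0625,0.175,0.0955,0],[0.01,0.1,0.175,0.1592,0],[0.0138,0.1375,0.175,0.2228,0]]]'

```text
time: 10.53
ee_pos: [0.5402, -0.1153, 0.198]
orientation: [-3.088, -0.577, 0.001]
wrist_force: [0.8, -0.4, -1.7]
gripper_width: 0.0289
finger_force: 60.8
```

Converted, 0.275 m / 0.8 = 0.3438, 0.245 m / 0.8 = 0.3063, 0.72 rad / 1.5708 = 0.4584.

>>> arm_command --deltas '[[[0.0038,0.0438,0,0.0573,0],[0.0075,0.0875,0,0.1146,0],[0.0113,0.1313,0,0.1719,0],[0.015,0.175,0,0.2292,0],[0.0188,0.2188,0,0.2865,0],[0.0225,0.2625,0,0.3438,0],[0.025,0.3063,0,0.4011,0],[0.0275,0.3438,0,0.4584,0]]]'

```text
time: 11.2
ee_pos: [0.5613, 0.1615, 0.1976]
orientation: [-2.683, -1.63, 0.001]
wrist_force: [0.7, -0.3, -0.5]
gripper_width: 0.0286
finger_force: 60.8
```

Converted, 0.0437 m / 0.8 = 0.0546, 0.001 m / 0.8 = 0.0013, 0.128 rad / 1.5708 = 0.0815.

>>> arm_command --deltas '[[[0.0013,0.0313,0,0.0509,0],[0.0021,0.0546,0,0.0815,0],[0.0021,0.0546,0,0.0815,0],[0.0021,0.0546,0,0.0815,0],[0.0021,0.0546,0,0.0815,0],[0.0021,0.0546,0,0.0815,0]]]'

```text
time: 11.7
ee_pos: [0.5646, 0.1996, 0.1978]
orientation: [2.584, 1.785, -0.002]
wrist_force: [0.5, -0.5, -0.0]
gripper_width: 0.0287
finger_force: 60.7
```

>>> arm_command --deltas '[[[0,0.0013,-0.0375,0,0],[0,0.0013,-0.075,0,0],[0,0.0013,-0.1125,0,0],[0,0.0013,-0.1438,0,0],[0,0.0013,-0.16,0,0],[0,0.0013,-0.1675,0,0],[0,0.0013,-0.1713,0,0],[0,0.0013,-0.1713,0,0]]]'

```text
time: 12.37
ee_pos: [0.5648, 0.2017, 0.0614]
orientation: [2.583, 1.787, 0.0]
wrist_force: [-0.5, 0.3, -1.6]
gripper_width: 0.0285
finger_force: 60.7
```

Converted, -0.005 m / 0.8 = -0.0063, -0.004 m / 0.8 = -0.005.

>>> arm_command --deltas '[[[0,0,-0.0013,0,0],[0,0,-0.0025,0,0],[0,0,-0.0038,0,0],[0,0,-0.005,0,0],[0,0,-0.0063,0,0],[0,0,-0.0063,0,0]]]'

```text
time: 12.87
ee_pos: [0.5649, 0.2029, 0.0574]
orientation: [2.582, 1.789, 0.002]
wrist_force: [-1.0, -0.1, 3.7]
gripper_width: 0.0285
finger_force: 61.4
```

Converted, 0.11 m / 0.8 = 0.1375, 0.07 m / 0.8 = 0.0875.

>>> arm_command --deltas '[[[0,0,0,0,0.5],[0,0,0,0,0.7],[0,0,0,0,1],[0,0,0,0,1],[0,0,0,0,1],[0,0,0.0375,0,1],[0,0,0.0875,0,1],[0,0,0.1375,0,1]]]'

```text
time: 13.53
ee_pos: [0.5632, 0.202, 0.1662]
orientation: [-2.581, -1.789, 0.006]
wrist_force: [1.5, 0.2, 0.0]
gripper_width: 0.0851
finger_force: 0.0
```

Converted, -0.265 m / 0.8 = -0.3313, -0.23 m / 0.8 = -0.2875, -0.76 rad / 1.5708 = -0.4838.

>>> arm_command --deltas '[[[0.0013,-0.025,0.0313,-0.0382,1],[0.0038,-0.0688,0.0375,-0.1019,1],[0.0063,-0.1125,0.0375,-0.1655,1],[0.0088,-0.1563,0.0375,-0.2292,1],[0.0113,-0.2,0.0375,-0.2928,1],[0.0138,-0.2438,0.0375,-0.3565,1],[0.0163,-0.2875,0.0375,-0.4202,1],[0.0188,-0.3313,0.0375,-0.4838,1]]]'

```text
time: 14.2
ee_pos: [0.5792, -0.0641, 0.1964]
orientation: [3.063, 0.696, 0.0]
wrist_force: [0.1, 0.0, 0.0]
gripper_width: 0.0855
finger_force: 0.0
```

Converted, -0.167 m / 0.8 = -0.2088, -0.155 m / 0.8 = -0.1938, -0.438 rad / 1.5708 = -0.2788.

>>> arm_command --deltas '[[[0.0025,-0.0438,0,-0.0637,1],[0.0038,-0.0875,0,-0.1273,1],[0.005,-0.1313,0,-0.191,1],[0.0075,-0.1688,0,-0.2546,1],[0.0088,-0.1938,0,-0.2788,1],[0.0088,-0.2088,0,-0.2788,1],[0.0088,-0.2088,0,-0.2788,1],[0.0088,-0.2088,0,-0.2788,1]]]'

```text
time: 14.87
ee_pos: [0.5866, -0.2278, 0.196]
orientation: [-3.139, -0.025, 0.0]
wrist_force: [-0.7, 1.0, 0.0]
gripper_width: 0.0855
finger_force: 0.0
```

>>> arm_command --deltas '[[[0,0,0,0,1],[0,0,0,0,1],[0,0,0,0,1]]]'

```text
time: 15.12
ee_pos: [0.5869, -0.2269, 0.1965]
orientation: [-3.14, -0.028, -0.001]
wrist_force: [0.1, 0.4, -0.4]
gripper_width: 0.0857
finger_force: 0.0
```

```bash
python3 wl.py l3 .587 -.229
```

```text
15.1667 [ 0.5868 -0.2275  0.1965] [-3.14071429e+00 -2.68482030e-02 -5.18575571e-04]
```

View pics/l3.png

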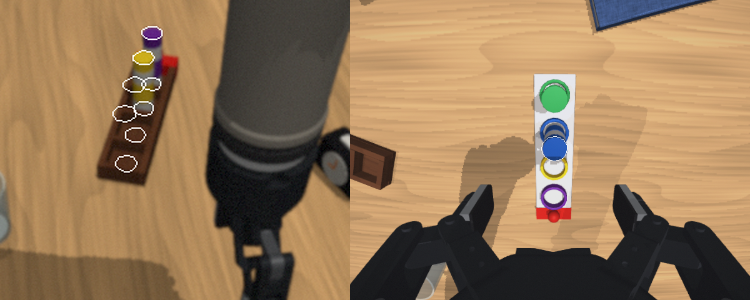

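The side view shows purple (152,33) and yellow (143,58) caps inside their predicted circles, so both are placed correctly. The wrist view shows the blue cap (553,148) centred on its prediction.

Converted, -0.138 m / 0.8 = -0.1725, -0.001 m / 0.8 = -0.0013.

>>> arm_command --deltas '[[[0,-0.0013,0,0,1],[0,-0.0013,-0.0375,0,1],[0,-0.0013,-0.0813,0,1],[0,-0.0013,-0.125,0,1],[0,-0.0013,-0.1563,0,1],[0,-0.0013,-0.1725,0,1],[0,-0.0013,-0.1725,0,1],[0,-0.0013,-0.1725,0,1]]]'

```text
time: 15.88
ee_pos: [0.586, -0.2303, 0.0578]
orientation: [-3.141, -0.022, 0.002]
wrist_force: [0.3, -0.8, 0.5]
gripper_width: 0.0854
finger_force: 0.0
```

>>> arm_command --deltas '[[[0,0,0,0,0],[0,0,0,0,0],[0,0,0,0,0],[0,0,0,0,0],[0,0,0,0,0],[0,0,0,0,0]]]'

```text
time: 16.38
ee_pos: [0.5871, -0.2306, 0.0594]
orientation: [3.141, 0.022, 0.003]
wrist_force: [0.1, 0.3, 3.6]
gripper_width: 0.029
finger_force: 59.0
```

Converted, 0.14 m / 0.8 = 0.175, 0.13 m / 0.8 = 0.1625, 0.36 rad / 1.5708 = 0.2292.

>>> arm_command --deltas '[[[0,0,0.0375,0,0],[0,0,0.0813,0,0],[0,0,0.125,0,0],[0,0,0.1625,0,0],[-0.0025,0.025,0.175,0.0382,0],[-0.0075,0.0625,0.175,0.1019,0],[-0.0113,0.1,0.175,0.1655,0],[-0.015,0.1375,0.175,0.2292,0]]]'

```text
time: 17.05
ee_pos: [0.574, -0.1196, 0.1985]
orientation: [3.085, 0.59, 0.001]
wrist_force: [0.4, 0.6, -0.7]
gripper_width: 0.0287
finger_force: 59.7
```

Converted, 0.25 m / 0.8 = 0.3125, 0.222 m / 0.8 = 0.2775, 0.79 rad / 1.5708 = 0.5029.

>>> arm_command --deltas '[[[-0.005,0.04,0,0.0637,0],[-0.01,0.08,0,0.1273,0],[-0.0138,0.12,0,0.191,0],[-0.0175,0.16,0,0.2546,0],[-0.0225,0.2,0,0.3183,0],[-0.0275,0.24,0,0.382,0],[-0.0313,0.2775,0,0.4456,0],[-0.035,0.3125,0,0.5029,0]]]'

```text
time: 17.72
ee_pos: [0.5456, 0.1315, 0.1983]
orientation: [-2.619, -1.734, 0.0]
wrist_force: [-0.5, -0.5, -0.0]
gripper_width: 0.0286
finger_force: 59.8
```

Converted, 0.0175 m / 0.8 = 0.0219, 0.012 m / 0.8 = 0.015, 0.047 rad / 1.5708 = 0.0299.

>>> arm_command --deltas '[[[-0.0025,0.015,0,0.0255,0],[-0.0031,0.0219,0,0.0299,0],[-0.0031,0.0219,0,0.0299,0],[-0.0031,0.0219,0,0.0299,0],[-0.0031,0.0219,0,0.0299,0],[-0.0031,0.0219,0,0.0299,0]]]'

```text
time: 18.22
ee_pos: [0.5446, 0.1444, 0.1981]
orientation: [2.586, 1.781, -0.001]
wrist_force: [0.1, -0.4, -0.7]
gripper_width: 0.029
finger_force: 59.8
```

Converted, -0.137 m / 0.8 = -0.1713, -0.134 m / 0.8 = -0.1675.

>>> arm_command --deltas '[[[0,0.0025,-0.0375,0,0],[0,0.0025,-0.075,0,0],[0,0.0025,-0.1125,0,0],[0,0.0025,-0.1438,0,0],[0,0.0025,-0.16,0,0],[0,0.0025,-0.1675,0,0],[0,0.0025,-0.1713,0,0],[0,0.0025,-0.1713,0,0]]]'

```text
time: 18.88
ee_pos: [0.5443, 0.1484, 0.0614]
orientation: [2.584, 1.786, 0.0]
wrist_force: [-0.5, -0.2, -0.1]
gripper_width: 0.0291
finger_force: 59.8
```

Converted, -0.005 m / 0.8 = -0.0063, -0.004 m / 0.8 = -0.005.

>>> arm_command --deltas '[[[0,0,-0.0013,0,0],[0,0,-0.0025,0,0],[0,0,-0.0038,0,0],[0,0,-0.005,0,0],[0,0,-0.0063,0,0],[0,0,-0.0063,0,0]]]'

```text
time: 19.38
ee_pos: [0.5444, 0.1493, 0.0574]
orientation: [2.582, 1.788, 0.002]
wrist_force: [-1.5, -0.5, 3.8]
gripper_width: 0.0288
finger_force: 60.4
```

Converted, 0.11 m / 0.8 = 0.1375, 0.07 m / 0.8 = 0.0875.

>>> arm_command --deltas '[[[0,0,0,0,0.5],[0,0,0,0,0.7],[0,0,0,0,1],[0,0,0,0,1],[0,0,0,0,1],[0,0,0.0375,0,1],[0,0,0.0875,0,1],[0,0,0.1375,0,1]]]'

```text
time: 20.05
ee_pos: [0.5426, 0.1486, 0.1663]
orientation: [-2.582, -1.787, 0.005]
wrist_force: [1.0, -0.3, 0.8]
gripper_width: 0.0853
finger_force: 0.0
```

Converted, -0.245 m / 0.8 = -0.3063, -0.213 m / 0.8 = -0.2663, -0.78 rad / 1.5708 = -0.4966.

>>> arm_command --deltas '[[[0.0063,-0.025,0.0313,-0.0382,1],[0.0163,-0.0625,0.0375,-0.1019,1],[0.0275,-0.1025,0.0375,-0.1655,1],[0.0388,-0.1438,0.0375,-0.2292,1],[0.0488,-0.1838,0.0375,-0.2928,1],[0.06,-0.225,0.0375,-0.3565,1],[0.0713,-0.2663,0.0375,-0.4265,1],[0.0813,-0.3063,0.0375,-0.4966,1]]]'

```text
time: 20.72
ee_pos: [0.6091, -0.0979, 0.1963]
orientation: [3.07, 0.663, 0.0]
wrist_force: [0.5, -0.7, 0.1]
gripper_width: 0.0854
finger_force: 0.0
```

Converted, -0.133 m / 0.8 = -0.1663, -0.125 m / 0.8 = -0.1563, -0.417 rad / 1.5708 = -0.2655.

>>> arm_command --deltas '[[[0.0113,-0.0413,0,-0.07,1],[0.0225,-0.0825,0,-0.1401,1],[0.0338,-0.125,0,-0.2101,1],[0.0425,-0.1563,0,-0.2655,1],[0.0444,-0.1663,0,-0.2655,1],[0.0444,-0.1663,0,-0.2655,1],[0.0444,-0.1663,0,-0.2655,1],[0.0444,-0.1663,0,-0.2655,1]]]'

```text
time: 21.38
ee_pos: [0.6447, -0.2259, 0.1963]
orientation: [-3.139, -0.028, -0.0]
wrist_force: [0.2, 1.0, -0.2]
gripper_width: 0.0856
finger_force: 0.0
```

>>> arm_command --deltas '[[[0,0,0,0,1],[0,0,0,0,1],[0,0,0,0,1]]]'

```text
time: 21.63
ee_pos: [0.6445, -0.2274, 0.1967]
orientation: [-3.141, -0.025, -0.001]
wrist_force: [-0.6, -0.1, 0.4]
gripper_width: 0.085
finger_force: 0.0
```

```bash
python3 wl.py l4 .645 -.229
```

```text
21.6833 [ 0.6445 -0.2278  0.1966] [-3.14125033e+00 -2.43823838e-02 -3.82778936e-04]
```

View pics/l4.png

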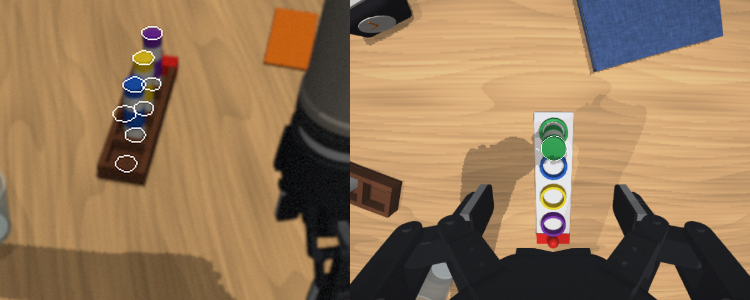

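The side view shows purple, yellow and blue standing in their circles. The wrist view shows the green cap (553,148) centred on its prediction.

>>> arm_command --deltas '[[[0,0,0,0,1],[0,0,-0.0375,0,1],[0,0,-0.0813,0,1],[0,0,-0.125,0,1],[0,0,-0.1563,0,1],[0,0,-0.1725,0,1],[0,0,-0.1725,0,1],[0,0,-0.1725,0,1]]]'

```text
time: 22.4
ee_pos: [0.6447, -0.229, 0.0586]
orientation: [-3.141, -0.022, -0.0]
wrist_force: [0.2, -0.5, 0.4]
gripper_width: 0.0853
finger_force: 0.0
```

>>> arm_command --deltas '[[[0,0,0,0,0],[0,0,0,0,0],[0,0,0,0,0],[0,0,0,0,0],[0,0,0,0,0],[0,0,0,0,0]]]'

```text
time: 22.9
ee_pos: [0.6451, -0.2291, 0.0596]
orientation: [3.141, 0.022, 0.003]
wrist_force: [0.2, 1.1, 3.5]
gripper_width: 0.0288
finger_force: 59.1
```

Converted, 0.14 m / 0.8 = 0.175, 0.13 m / 0.8 = 0.1625, 0.36 rad / 1.5708 = 0.2292.

>>> arm_command --deltas '[[[0,0,0.0375,0,0],[0,0,0.0813,0,0],[0,0,0.125,0,0],[0,0,0.1625,0,0],[-0.0075,0.0188,0.175,0.0382,0],[-0.0188,0.05,0.175,0.1019,0],[-0.0313,0.0838,0.175,0.1655,0],[-0.0438,0.1175,0.175,0.2292,0]]]'

```text
time: 23.57
ee_pos: [0.6087, -0.1343, 0.1982]
orientation: [3.086, 0.59, -0.0]
wrist_force: [0.5, 0.3, -0.6]
gripper_width: 0.0287
finger_force: 59.7
```

Converted, 0.21 m / 0.8 = 0.2625, 0.187 m / 0.8 = 0.2338, 0.79 rad / 1.5708 = 0.5029.

>>> arm_command --deltas '[[[-0.0125,0.0338,0,0.0637,0],[-0.025,0.0675,0,0.1273,0],[-0.0375,0.1013,0,0.191,0],[-0.05,0.135,0,0.2546,0],[-0.0625,0.1688,0,0.3183,0],[-0.075,0.2025,0,0.382,0],[-0.0875,0.2338,0,0.4456,0],[-0.0988,0.2625,0,0.5029,0]]]'

```text
time: 24.23
ee_pos: [0.5292, 0.0768, 0.1982]
orientation: [-2.619, -1.734, 0.001]
wrist_force: [-0.3, -0.1, -0.7]
gripper_width: 0.0286
finger_force: 59.7
```

Converted, 0.0177 m / 0.8 = 0.0221, 0.012 m / 0.8 = 0.015, 0.047 rad / 1.5708 = 0.0299.

>>> arm_command --deltas '[[[-0.0063,0.015,0,0.0255,0],[-0.0088,0.0221,0,0.0299,0],[-0.0088,0.0221,0,0.0299,0],[-0.0088,0.0221,0,0.0299,0],[-0.0088,0.0221,0,0.0299,0],[-0.0088,0.0221,0,0.0299,0]]]'

```text
time: 24.73
ee_pos: [0.5241, 0.0905, 0.198]
orientation: [2.586, 1.782, -0.001]
wrist_force: [-0.3, -0.5, -1.7]
gripper_width: 0.029
finger_force: 59.7
```

Converted, -0.137 m / 0.8 = -0.1713, 0.001 m / 0.8 = 0.0013.

>>> arm_command --deltas '[[[0,0.0013,-0.0375,0,0],[0,0.0013,-0.075,0,0],[0,0.0013,-0.1125,0,0],[0,0.0013,-0.1438,0,0],[0,0.0013,-0.16,0,0],[0,0.0013,-0.1675,0,0],[0,0.0013,-0.1713,0,0],[0,0.0013,-0.1713,0,0]]]'

```text
time: 25.4
ee_pos: [0.5238, 0.0932, 0.0613]
orientation: [2.584, 1.786, 0.0]
wrist_force: [-0.9, -0.5, -0.5]
gripper_width: 0.0288
finger_force: 59.8
```

Converted, -0.005 m / 0.8 = -0.0063, -0.004 m / 0.8 = -0.005.

>>> arm_command --deltas '[[[0,0,-0.0013,0,0],[0,0,-0.0025,0,0],[0,0,-0.0038,0,0],[0,0,-0.005,0,0],[0,0,-0.0063,0,0],[0,0,-0.0063,0,0]]]'

```text
time: 25.9
ee_pos: [0.524, 0.094, 0.0576]
orientation: [2.582, 1.788, 0.002]
wrist_force: [-0.5, -1.0, 5.1]
gripper_width: 0.0286
finger_force: 60.6
```

Converted, 0.11 m / 0.8 = 0.1375, 0.07 m / 0.8 = 0.0875.

>>> arm_command --deltas '[[[0,0,0,0,0.5],[0,0,0,0,0.7],[0,0,0,0,1],[0,0,0,0,1],[0,0,0,0,1],[0,0,0.0375,0,1],[0,0,0.0875,0,1],[0,0,0.1375,0,1]]]'

```text
time: 26.57
ee_pos: [0.5221, 0.0935, 0.1664]
orientation: [-2.581, -1.787, 0.005]
wrist_force: [1.8, -0.3, 0.3]
gripper_width: 0.0856
finger_force: 0.0
```

Converted, -0.2 m / 0.8 = -0.25, -0.19 m / 0.8 = -0.2375.

>>> arm_command --deltas '[[[0,-0.025,0.05,0,1],[0,-0.0688,0.075,0,1],[0,-0.1125,0.075,0,1],[0,-0.1563,0.075,0,1],[0,-0.2,0.075,0,1],[0,-0.2375,0.075,0,1],[0,-0.25,0.075,0,1],[0,-0.25,0.075,0,1]]]'

```text
time: 27.23
ee_pos: [0.5228, -0.1109, 0.2258]
orientation: [2.589, 1.777, -0.003]
wrist_force: [0.7, 0.5, 0.7]
gripper_width: 0.0853
finger_force: 0.0
```

```bash
python3 look.py l5
```

```text
27.2333 [ 0.5228 -0.1109  0.2258] [ 2.58930312  1.7773313  -0.00301628]
```

View pics/l5.png

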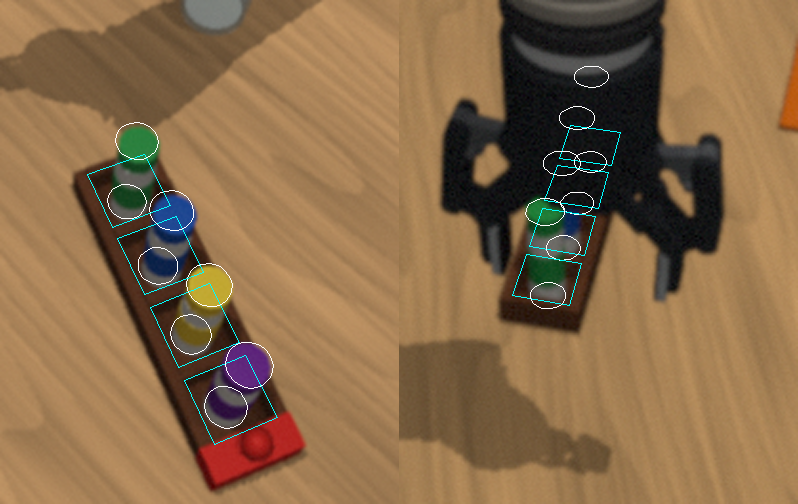

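In the scene view all four tubes stand upright in their compartments. The caps at (137,141), (172,213), (209,286) and (248,365) match the predictions, and the arm is clear.

```bash
python3 -c "
from bench import ticket
print(ticket.close_job())"
```

```text
the job is handed in; nothing more can be done
None
```

All four tubes were set down upright in the stand in carrier order from the red knob (purple, yellow, blue, green), matching the last camera check, and the job was handed in at about 27 s; the hand-in returned no verdict.

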